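# Clamp the granite sample and start its polishing station

### The job

A granite block has been put into one of the two stations of the green polisher; the other station is idle and only has a polishing disc parked in it. Lower the hold-down arm of the station with the block until its foot rests on the stone, then twist that station's start key clockwise all the way to its stop and let it spring back. Leave the idle station's arm up and its key alone, and do not shift the stone or anything else lying around.

Things in the scene. Friction and masses are not known exactly. Their poses are not given: they have to be found in the camera images.
- machine: Green two-station polisher, fixed, 295 mm deep (x), 460 wide. Origin: on the bench, 120 mm behind its front edge, mid-width; x away from the robot, y left, z up. Stations at y = +120 and -120 mm: rubber mat 120 x 140 at x = -40, top at z = 44; hold-down arm hinged behind it; start key at the back on a face sloping 30 degrees up from z = 100 (x = 75) to 158 (x = 175). Tray rim 52 high.
- stone: Loose grey granite block 80 x 100 x 50 mm (x, y, z), about 1 kg, lying on the mat of one of the two stations, turned at most about 10 degrees. Origin: centre of its underside; its top is 50 mm higher, 94 mm above the bench.
- disc: Loose round black polishing disc, 100 mm diameter, 12 mm thick, with a 36 mm steel hub (26 mm high in all), parked on the mat of the other, idle station. Origin: centre of its underside.
- bottle: Bystander: white plastic bottle, 68 mm diameter, 170 mm high, standing on the bench. Origin: centre of its underside.
- hammer: Bystander: hammer 260 mm long lying on the bench. Origin: middle of its underside.
- offcut: Bystander: dark stone offcut 140 x 90 x 30 mm lying on the bench. Origin: centre of its underside.
- hinge_left (a point): Hinge of the left (+y side) hold-down arm, on its axis (along the machine's y), at x = 40, z = 115 mm of the machine; axes as the machine's. Cheeks either side reach 130 mm high, 50 mm apart over all.
- clamp_left_handle (a point): Middle of the left (+y side) hold-down arm's handle, 120 mm from the hinge axis. x = along the arm to the hinge, z = square to it (up when level). From the hinge: flat steel bar 30 mm wide, 14 thick, 95 long, centred on the hinge axis; then a black round handle, 22 diameter, out to 145. Rubber foot, 28 diameter, 80 from the hinge, reaching 21 below the centre line.
- clamp_left (a joint): Angle of the left (+y side) hold-down arm (rad): 0 = level, pointing from hinge to robot, foot resting on the stone; positive = raised (stops -0.3 and 1.5; starts 1.05 to 1.25). 0.35 kg; friction 0.14 N m, damping 0.15 N m s/rad: stays put above about 0.95 rad, below that sinks slowly by its own weight; 2 to 4 N on its upper side moves it.
- key_left (a joint): Turn of the left (+y side) start key (rad): 0 = at rest, grows clockwise as seen facing the console; hard stop at 1.05. Spring return, 0.03 N m at rest to 0.135 N m at the stop; goes back to 0 by itself when let go.
- key_left_grip (a point): Grip point of the left (+y side) start key, on its turning axis, 30 mm out from the sloping face. Key: black bar 60 mm long, 14 wide, from 13 to 43 mm out from the face, on a 52 mm round plate 8 thick. z = outward along the turning axis (30 degrees from vertical, leaning to the robot), x = along the bar (uphill at rest), y = across it; x, y turn with the key.
- hinge_right (a point): Hinge of the right (-y side) hold-down arm, on its axis (along the machine's y), at x = 40, z = 115 mm of the machine; axes as the machine's. Cheeks either side reach 130 mm high, 50 mm apart over all.
- clamp_right_handle (a point): Middle of the right (-y side) hold-down arm's handle, 120 mm from the hinge axis. x = along the arm to the hinge, z = square to it (up when level). From the hinge: flat steel bar 30 mm wide, 14 thick, 95 long, centred on the hinge axis; then a black round handle, 22 diameter, out to 145. Rubber foot, 28 diameter, 80 from the hinge, reaching 21 below the centre line.
- clamp_right (a joint): Angle of the right (-y side) hold-down arm (rad): 0 = level, pointing from hinge to robot, foot resting on the stone; positive = raised (stops -0.3 and 1.5; starts 1.05 to 1.25). 0.35 kg; friction 0.14 N m, damping 0.15 N m s/rad: stays put above about 0.95 rad, below that sinks slowly by its own weight; 2 to 4 N on its upper side moves it.
- key_right (a joint): Turn of the right (-y side) start key (rad): 0 = at rest, grows clockwise as seen facing the console; hard stop at 1.05. Spring return, 0.03 N m at rest to 0.135 N m at the stop; goes back to 0 by itself when let go.
- key_right_grip (a point): Grip point of the right (-y side) start key, on its turning axis, 30 mm out from the sloping face. Key: black bar 60 mm long, 14 wide, from 13 to 43 mm out from the face, on a 52 mm round plate 8 thick. z = outward along the turning axis (30 degrees from vertical, leaning to the robot), x = along the bar (uphill at rest), y = across it; x, y turn with the key.
Things that resemble listed ones, but are neither listed nor needed, are in the scene too. What is meant by the stone is not brown or purple, and is the smaller of those in its own colour.

How it is judged:
On the way, in this order (a step that is already met when the one before it is completed fails the run):
1. the hold-down arm of the station with the stone is down on the stone (its joint within 0.03 rad of level) (((y of stone in the frame of machine above 0 m and value of joint clamp_left between -0.03 and 0.03 rad) or (y of stone in the frame of machine below 0 m and value of joint clamp_right between -0.03 and 0.03 rad))), for 0.2 s.
2. that station's start key is turned to its stop (past 0.95 rad) (((y of stone in the frame of machine above 0 m and value of joint clamp_left between -0.03 and 0.03 rad and value of joint key_left above 0.95 rad) or (y of stone in the frame of machine below 0 m and value of joint clamp_right between -0.03 and 0.03 rad and value of joint key_right above 0.95 rad))), for 0.05 s.
At the end, for the whole second after the job is handed in: The arm of the station with the stone is level on the stone (within 0.03 rad), the other arm is still raised (above 0.9 rad), both keys have sprung back to rest (below 0.08 rad), and the stone lies still within 15 mm of where it was (((y of stone in the frame of machine above 0 m and value of joint clamp_left between -0.03 and 0.03 rad and value of joint clamp_right above 0.9 rad) or (y of stone in the frame of machine below 0 m and value of joint clamp_right between -0.03 and 0.03 rad and value of joint clamp_left above 0.9 rad)) and value of joint each of key_left, key_right below 0.08 rad and distance of stone from where it was at the start of the episode below 0.015 m and linear speed of stone below 0.02 m/s); the robot touches nothing.
It fails at once if the idle station's key is turned (past 0.3 rad) ((y of stone in the frame of machine above 0 m and value of joint key_right above 0.3 rad) or (y of stone in the frame of machine below 0 m and value of joint key_left above 0.3 rad)).
It fails at once if a key is turned (past 0.5 rad) before the stone is held down ((y of stone in the frame of machine above 0 m and value of joint key_left above 0.5 rad and not (value of joint clamp_left between -0.03 and 0.03 rad)) or (y of stone in the frame of machine below 0 m and value of joint key_right above 0.5 rad and not (value of joint clamp_right between -0.03 and 0.03 rad))).
It fails at once if the idle station's arm is lowered (below 0.9 rad) ((y of stone in the frame of machine above 0 m and value of joint clamp_right below 0.9 rad) or (y of stone in the frame of machine below 0 m and value of joint clamp_left below 0.9 rad)).
It fails at once if the stone is shifted by more than 15 mm (distance of stone from where it was at the start of the episode above 0.015 m).
It fails at once if the bottle, hammer, offcut or disc is moved by more than 30 mm (distance of any of bottle, hammer, offcut, disc from where it was at the start of the episode above 0.03 m).
It also fails if it takes over 58 s, if anything falls off the work surface, if the arm or the gripper's body presses on something with over 40 N, if the wrist force passes 120 N, or if a joint passes its speed limit or range.

### The arm

A 6-joint arm with a two-finger parallel gripper is mounted at the origin on the work surface. World frame = base frame: x ahead of the robot, y to its left, z up, the work surface at z = 0. Lengths are in m, angles in rad, forces in N, time in s.
With the tool pointing down it reaches from about 0.35 to 0.975 m from the base axis. Payload 7.1 kg.
Tool frame: the origin (TCP) lies midway between the tips of the shut fingers; the grasp point (between the pads) lies 19 mm behind it; z points along the fingers, y is the line along which they close (so a half turn about z gives the same grasp; the last joint's range is limited). The gripper opens to 88 mm and grips with 3 to 60 N. Pads are 20 mm wide; open, the fingers measure 115 mm over their backs; the gripper's body (75 mm by 178 mm) begins 61 mm behind the grasp point.
Start: joints at [-1.272, 0.423, 1.63, -0, 1.089, -0.019], TCP at [0.195, -0.594, 0.223] pointing down, gripper open.
Joint ranges: [-3, 3], [-0.9, 2.11], [0.09, 2.58], [-1.31, 4.45], [0.11, 2.69], [-2.54, 2.54]. Speed limits (rad/s): [2.39, 2.39, 3.01, 3.14, 3.14, 3.14].

### API

Orientations are given as a unit quaternion [w, x, y, z].
In Python, from station import move_pose, movel, movej, command_gripper, wait, inverse_kinematics, read_camera, camera_info, MotionError, job_done, get_time, get_joint_pos, get_qvel, get_effort, get_tcp_pos, get_ee_rot, get_ft_force, get_ft_torque, get_grip_width, get_finger_force gives the robot as it stands. Calls block until the motion is done:
- move_pose(position, orientation): joint-space move of the TCP to a pose.
- movel(position, frame=None, v=0.15, until_force=None): straight line of the TCP; frame=None keeps the orientation; v is the mean speed in m/s. With until_force (N) it stops when the force on the tool has changed by that much, and returns True; else False.
- movej(angles): joint-space move.
- command_gripper(opening): opening from 0.0 (shut) to 1.0 (fully open); the grip force is fixed at half the most; returns when the fingers have stopped.
- wait(seconds).
- inverse_kinematics(position, orientation): joint angles nearest the present ones, or None.
- read_camera(name): name is "scene" or "top" or "wrist"; returns the picture (480x640x3 uint8, red, green, blue); there is no depth.
- camera_info(name): a dict with "intrinsics" (3x3 intrinsics, pixels), "T" (4x4, takes a point from camera to world coordinates); the wrist camera has in their place "tool_from_camera" (4x4, takes a point from camera to tool coordinates, whose origin is the TCP and whose axes are the flange's). Camera axes: x right, y up, looking along -z (the intrinsics and any distortion apply to the point x, -y, -z); pixel columns grow to the right and rows downward; lengths in m; the calibration is good to about 2 mm. A picture is of the moment at which its call begins: read the wrist's pose just before it. camera_info takes no time and is no camera call.
A pose or a line that the arm cannot do raises MotionError and nothing moves.
- job_done(): hands the job in; it is judged then, once.
Readings, each from a call of its own:
- get_time(): time.
- get_joint_pos(): joint angles.
- get_qvel(): joint speeds.
- get_effort(): joint torques, N m.
- get_tcp_pos(): TCP position.
- get_ee_rot(): TCP orientation.
- get_ft_force(): force on the tool from outside, world axes, zero at the start.
- get_ft_torque(): the same for the moment, N m.
- get_grip_width(): opening from 0.0 (shut) to 1.0 (fully open).
- get_finger_force(): force on a finger pad.
Only numpy, scipy, OpenCV 4.12 (cv2) and the standard library are available. Lean on these libraries where they do the work, as an engineer would, in place of code of your own. Each camera call takes 0.05 s, during which the arm holds its last target. There are 200 camera calls.

## Working session

There is one attempt and no reset: what is moved stays moved. The work goes in short steps, each a Python script; the robot and the scene stay as the last script left them, time stands still between calls to the robot, and variables do not carry over. Pictures are saved under pics/ and viewed, at most 10 in all, crops included, and the job is handed in when it is done.

```bash
mkdir -p pics; ls
python3 - <<'E'
from station import *
import cv2,numpy as np
np.set_printoptions(precision=4,suppress=True)
for n in("scene","top"):
    cv2.imwrite(f"pics/{n}0.png",cv2.cvtColor(read_camera(n),cv2.COLOR_RGB2BGR)); i=camera_info(n);print(n,i)
print(camera_info("wrist"),get_time(),get_ee_rot())
E
```

```text
pics
scene {'intrinsics': array([[509.4359,   0.    , 322.6925],
       [  0.    , 509.4359, 238.3611],
       [  0.    ,   0.    ,   1.    ]]), 'T': array([[ 0.3308, -0.628 ,  0.7045,  1.4716],
       [ 0.9437,  0.2242, -0.2433, -0.3119],
       [-0.0051,  0.7453,  0.6667,  1.0164],
       [ 0.    ,  0.    ,  0.    ,  1.    ]])}
top {'intrinsics': array([[475.5108,   0.    , 317.2151],
       [  0.    , 475.5108, 241.7965],
       [  0.    ,   0.    ,   1.    ]]), 'T': array([[ 0.0795,  0.9738, -0.2131,  0.3259],
       [-0.9968,  0.0779, -0.0158, -0.0022],
       [ 0.0012,  0.2137,  0.9769,  1.2201],
       [ 0.    ,  0.    ,  0.    ,  1.    ]])}
{'intrinsics': array([[419.6065,   0.    , 325.8406],
       [  0.    , 419.6065, 232.45  ],
       [  0.    ,   0.    ,   1.    ]]), 'tool_from_camera': array([[-0.0008,  0.9681,  0.2507,  0.0706],
       [ 1.    ,  0.0006,  0.0012,  0.0012],
       [ 0.001 ,  0.2507, -0.9681, -0.1623],
       [ 0.    ,  0.    ,  0.    ,  1.    ]])} 0.1 [-0.0007  0.9874  0.1582 -0.0001]
```

View pics/scene0.png

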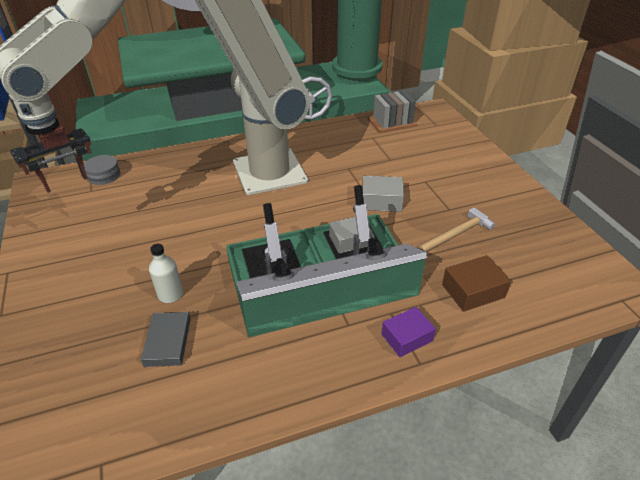

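View pics/top0.png

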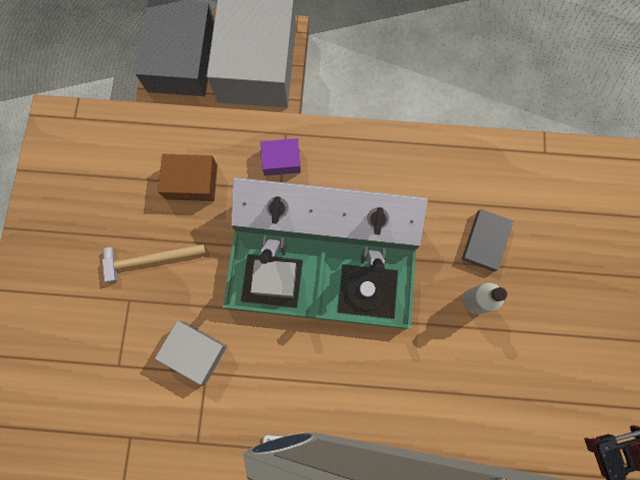

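The stone is in the left (+y) station: its block is at top-image pixel (273,279). The disc is in the right station at (367,289). Both arms are up, with handles at (266,255) and (376,262). I'll enlarge the machine next to fit its pose.

Run:
```python
import cv2
a=cv2.imread("pics/top0.png")[170:335,215:435]
cv2.imwrite("pics/topc.png",cv2.resize(a,None,fx=3.6,fy=3.6,interpolation=cv2.INTER_CUBIC))
a=cv2.imread("pics/scene0.png")[175:335,220:435]
cv2.imwrite("pics/scenec.png",cv2.resize(a,None,fx=3.6,fy=3.6,interpolation=cv2.INTER_CUBIC))
```

```text
(no output)
```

View pics/topc.png

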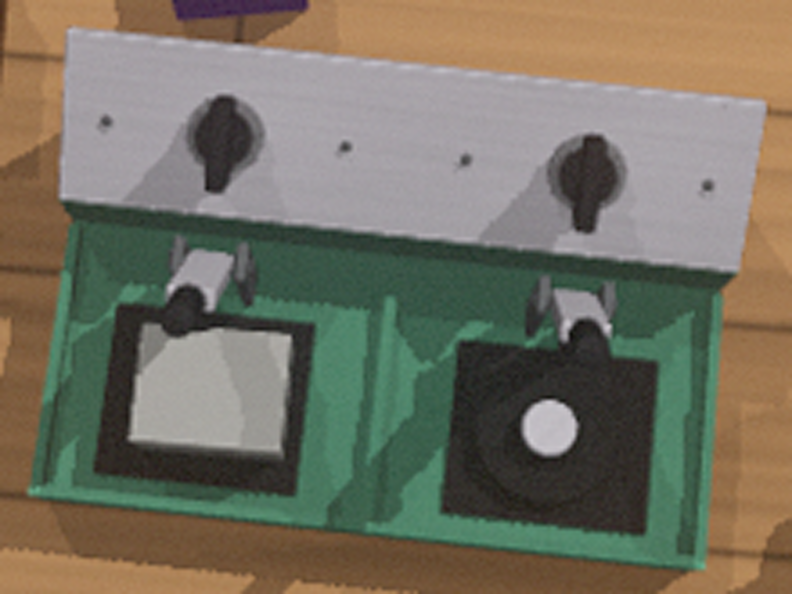

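View pics/scenec.png

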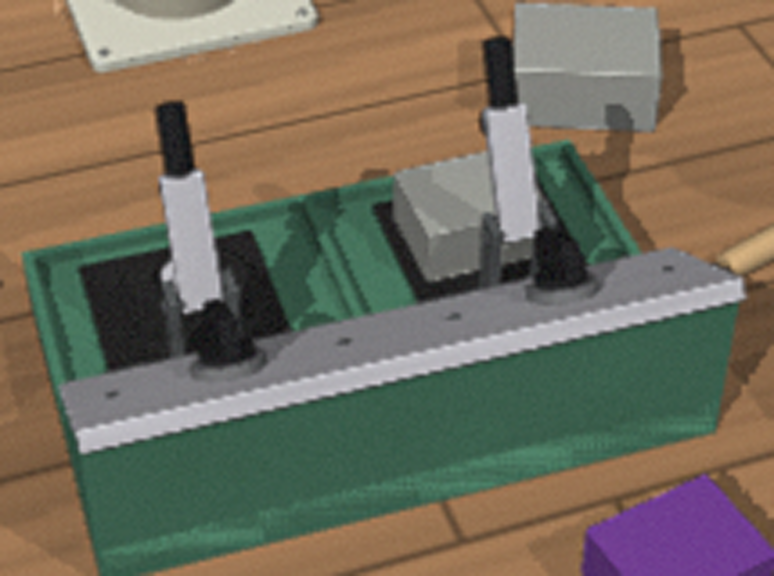

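Top crop: mat corners are left (118,306),(315,322),(296,494),(94,472) and right (458,340),(658,360),(645,534),(441,514). The key plates are at about (225,138) and (586,172). Scene crop: handle tips are at about (172,106) and (498,42), and the rim's front corners at (25,255) and (570,142). Next I'll fit the machine pose.

```bash
cat > helpers.py <<'E'
import numpy as np, cv2
from scipy.optimize import least_squares
from scipy.spatial.transform import Rotation as R
from station import *
np.set_printoptions(precision=4,suppress=True)
def proj(P,i):
    T=i["T"];K=i["intrinsics"];p=(np.atleast_2d(P)-T[:3,3])@T[:3,:3]
    p=p*[1,-1,-1];p=p@K.T
    return p[:,:2]/p[:,2:]
def M(P,m):  # machine->world, m=(x,y,yaw)
    return R.from_euler('z',m[2]).apply(np.atleast_2d(P))+[m[0],m[1],0]
E
python3 - <<'E'
from helpers import *
it,isc=camera_info("top"),camera_info("scene")
ft=lambda a:np.array(a)/3.6+[215,170]-.36
fs=lambda a:np.array(a)/3.6+[220,175]-.36
T3=[(20,190,44),(20,50,44),(-100,50,44),(-100,190,44),(20,-50,44),(20,-190,44),(-100,-190,44),(-100,-50,44),(175,230,158),(175,-230,158)]
Tp=ft([(118,306),(315,322),(296,494),(94,472),(458,340),(658,360),(645,534),(441,514),(70,28),(767,101)])
S3=[(-100,-190,44),(-100,-50,44),(-100,50,44),(-120,-230,52),(-120,230,52),(175,230,0)]
Sp=fs([(80,268),(252,232),(375,205),(25,255),(570,142),(715,432)])
T3=np.array(T3)/1e3;S3=np.array(S3)/1e3
f=lambda m:np.r_[(proj(M(T3,m),it)-Tp).ravel(),(proj(M(S3,m),isc)-Sp).ravel()]
r=least_squares(f,[.5,0,0],loss='soft_l1');m=r.x;print(m);print(f(m).reshape(-1,2))
np.save("m.npy",m)
for n,y in(("L",.12),("R",-.12)):
    tip={"L":(498,42),"R":(172,106)}[n];tp={"L":(184,312),"R":(588,338)}[n]
    tipP=lambda a:M([.04-.145*np.cos(a),y,.115+.145*np.sin(a)],m)
    g=lambda a:np.r_[(proj(tipP(a[0]),isc)-fs(tip)).ravel(),(proj(tipP(a[0]),it)-ft(tp)).ravel()]
    q=least_squares(g,[1.1]);print(n,"clamp",q.x,q.fun)
    # key plate centre on slope at param x
    pl={"L":(225,138),"R":(586,172)}[n]
    h=lambda s:(proj(M([s[0]-.5*.004,y,.1+(s[0]-.075)*.58+.004],m),it)-ft(pl)).ravel()
    q=least_squares(h,[.12]);print("key x",q.x,q.fun)
# stone top corners z=.094
for c in[(143,322),(292,334),(283,452),(128,440)]:
    K,T=it["intrinsics"],it["T"];u=ft(c);d=T[:3,:3]@(np.linalg.inv(K)@[*u,1]*[1,-1,-1])
    P=T[:3,3]+d*(.094-T[2,3])/d[2];print("stone",R.from_euler('z',-m[2]).apply(P-[m[0],m[1],0]))
E
```

```text
[ 0.5136  0.001  -0.0308]
[[-0.2146 -1.5912]
 [ 0.2785  0.0062]
 [-0.144   0.0042]
 [-0.4345 -0.1855]
 [ 0.1732 -0.6588]
 [ 0.3315 -0.1179]
 [ 0.3057 -0.2266]
 [ 0.0503 -1.03  ]
 [-1.2992  0.3388]
 [ 0.2223  0.7301]
 [-0.463  -0.5801]
 [ 0.0802 -0.7993]
 [-0.8097 -0.3369]
 [-0.9495 -0.7016]
 [ 0.1233 -1.0858]
 [ 0.553   0.024 ]]
L clamp [1.1549] [ 0.3394 -0.7575 -1.7906 -0.1664]
key x [0.1226] [-0.0718 -0.0052]
R clamp [1.2272] [-0.0663  0.3175  1.6661  0.2739]
key x [0.1253] [0.3402 0.0477]
stone [-0.0016  0.1623  0.094 ]
stone [0.0014 0.0625 0.094 ]
stone [-0.0774  0.0589  0.094 ]
stone [-0.0808  0.1613  0.094 ]
```

The pose fits to about 2 mm: the stone measures 80 x 100 at the left station, the arms are at 1.15 and 1.23 rad, and the keys are at x≈0.125. I'll check IK, then lower the left arm.

```bash
cat >> helpers.py <<'E'
m=np.load("m.npy")
def quat(theta=0,t=0,flip=0):
    r=R.from_euler('z',m[2])*R.from_euler('y',theta)*R.from_euler('x',np.pi)*R.from_euler('z',t+flip)
    return r.as_quat(scalar_first=True)
def P(x,y,z): return M([x,y,z],m)[0]
KO=np.array([-.5,0,np.sqrt(.75)])
def keyp(out): return P(*(np.array([.125,.12,.129])+out*KO))   # left key, distance out of face
def armtip(a,gap=0,r=.115):
    n=np.array([np.sin(a),0,np.cos(a)])
    c=np.array([.04-r*np.cos(a),.12,.115+r*np.sin(a)])+n*(.011+gap)+[.010,0,0]
    return P(*c)
E
python3 - <<'E'
from helpers import *
for fl in(0,np.pi):
    print(fl)
    for p,q in((armtip(1.2,.05),quat(0,0,fl)),(armtip(0),quat(0,0,fl)),(keyp(.1),quat(-np.pi/6,0,fl)),(keyp(.015),quat(-np.pi/6,0,fl)),(keyp(.015),quat(-np.pi/6,.55,fl)),(keyp(.015),quat(-np.pi/6,1.05,fl))):
        print(p,inverse_kinematics(p,q))
E
```

```text
0
[0.5825 0.1189 0.2443] [ 0.1814  0.3547  1.6806 -0.      1.1063  1.783 ]
[0.4523 0.123  0.126 ] [ 0.24    0.3486  2.037  -0.      0.756   1.8416]
[0.5923 0.1186 0.2156] [ 0.2487  0.246   2.0345 -0.3818  0.3794  2.1714]
[0.6348 0.1173 0.142 ] [ 0.2251  0.426   1.9932 -0.543   0.2474  2.323 ]
[0.6348 0.1173 0.142 ] None
[0.6348 0.1173 0.142 ] None
3.141592653589793
[0.5825 0.1189 0.2443] [ 0.1814  0.3547  1.6806 -0.      1.1063 -1.3585]
[0.4523 0.123  0.126 ] [ 0.24    0.3486  2.037  -0.      0.756  -1.2999]
[0.5923 0.1186 0.2156] [ 0.2487  0.246   2.0345 -0.3818  0.3794 -0.9702]
[0.6348 0.1173 0.142 ] [ 0.2251  0.426   1.9932 -0.543   0.2474 -0.8186]
[0.6348 0.1173 0.142 ] [ 0.2251  0.426   1.9932 -0.543   0.2474 -0.2686]
[0.6348 0.1173 0.142 ] [ 0.2251  0.426   1.9932 -0.543   0.2474  0.2314]
```

Run:
```python
from helpers import *
q=quat(0,0,np.pi)
t0=get_time();command_gripper(0.0)
p=get_tcp_pos();movel([p[0],p[1],.36],v=.3)
s=armtip(1.155,.045)
move_pose([s[0],s[1],.36],q);print(get_time(),get_tcp_pos())
i=read_camera("wrist");cv2.imwrite("pics/w1.png",i[...,::-1])
print(movel(s,v=.2,until_force=8),get_time(),get_ft_force())
for a in np.arange(1.15,0.2,-.13):
    movel(armtip(a),v=.12)
print(get_time(),get_ft_force(),get_tcp_pos())
movel(armtip(.1),v=.06);print(get_ft_force())
print(movel(armtip(-.06),v=.03,until_force=6),get_ft_force(),get_time())
c=get_tcp_pos();print("z",c[2],"expected",armtip(0)[2])
i=read_camera("scene")[175:335,220:435];cv2.imwrite("pics/s1.png",cv2.resize(i[...,::-1],None,fx=3.6,fy=3.6))
```

```text
4.8917 [0.5722 0.1185 0.36  ]
False 5.675 [ 0.6922 -0.0345  0.4761]
8.1333 [ 0.912   0.1237 -0.1974] [0.4582 0.1227 0.1531]
[ 0.2827  0.122  -0.8054]
True [-0.8327  0.0141  8.3427] 9.0
z 0.12623274161909723 expected 0.12599999999999997
```

View pics/s1.png

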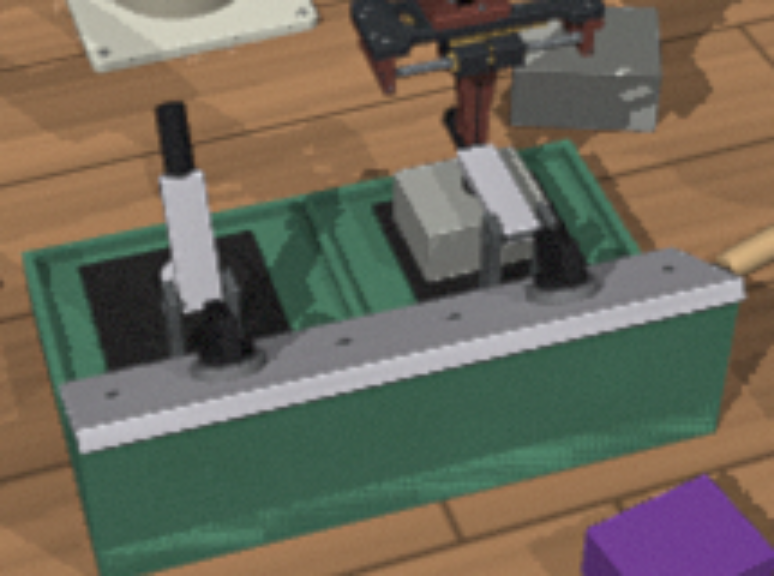

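The arm is down with its bar on the stone (crop around (500,190)), and contact came at z 126.2 mm against 126.0 expected. The stone hasn't moved and the right arm is still up. Next I'll go above the key and look at it with the wrist camera.

Run:
```python
from helpers import *
q=quat(-np.pi/6,0,np.pi)
p=get_tcp_pos();movel([p[0],p[1],.30],v=.25)
command_gripper(1.0)
move_pose(keyp(.16),q)
p=get_tcp_pos();r=get_ee_rot()
i=read_camera("wrist")
ci=camera_info("wrist");Tw=np.eye(4);Tw[:3,:3]=R.from_quat(r,scalar_first=True).as_matrix();Tw[:3,3]=p
I={"intrinsics":ci["intrinsics"],"T":Tw@ci["tool_from_camera"]}
S=np.array([np.sqrt(.75),0,.5])
b=np.array([.125,.12,.129])+.043*KO
pts=[M(b+s*.030*S+[0,k*.007,0],m)[0] for s in(-1,1) for k in(-1,1)]
uv=proj(pts,I);print(uv,get_time(),p-keyp(.16))
j=np.ascontiguousarray(i[...,::-1])
for u in uv: cv2.circle(j,tuple(int(round(v)) for v in u),3,(0,0,255),1)
cv2.imwrite("pics/w2.png",j)
```

```text
[[315.868  179.8384]
 [336.9662 179.8066]
 [316.5071 265.5908]
 [336.5253 265.5618]] 12.0083 [-0.0001 -0.0001  0.0001]
```

View pics/w2.png

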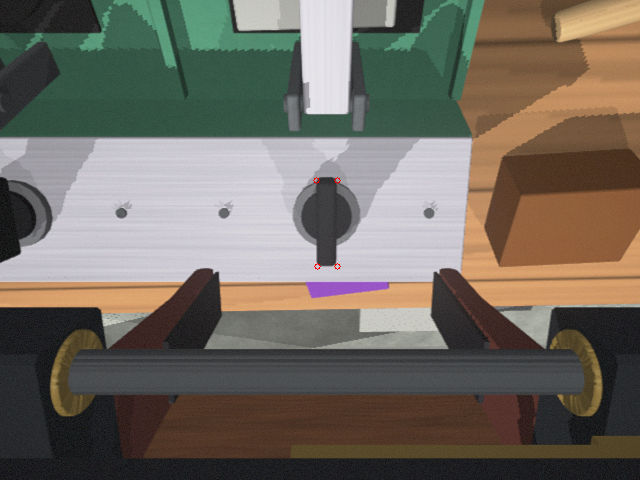

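The predicted bar corners, (316,180) to (337,266), match the key in the wrist picture to within a pixel. I'll grip and twist.

Run:
```python
from helpers import *
print(movel(keyp(.016),v=.1,until_force=10),get_tcp_pos()-keyp(.016))
command_gripper(0.0);print("grip mm",get_grip_width()*88,get_finger_force(),get_ft_force(),get_time())
j0=np.array(get_joint_pos())
def turn(t):
    j=j0.copy();j[5]+=t;movej(j);print(round(t,2),get_joint_pos()[5]-j0[5],get_ft_torque(),get_ft_force())
for t in(.3,.6,.85,1.0,1.04):turn(t)
wait(.3)
i=read_camera("wrist");cv2.imwrite("pics/w3.png",i[...,::-1])
print(get_time())
```

```text
False [0.0001 0.0001 0.0006]
grip mm 13.727365938023109 30.738405791198602 [-1.4686 -0.2218  3.7869] 14.725
0.3 0.29614536718130935 [-0.4521  0.0273 -0.2301] [-0.2039 -1.7344  3.0828]
0.6 0.5964011478406378 [-0.8077  0.0079 -0.3538] [-1.6787 -5.5825  3.2599]
0.85 0.8463739810138052 [-0.9358  0.0495 -0.4016] [-2.2943 -6.3782  3.8518]
1.0 0.9965493227305937 [-0.9645  0.1127 -0.4191] [-1.9642 -7.1531  3.8158]
1.04 1.0361309630003528 [-1.0334  0.0808 -0.4563] [-2.4837 -7.0032  3.8176]
16.725
```

View pics/w3.png

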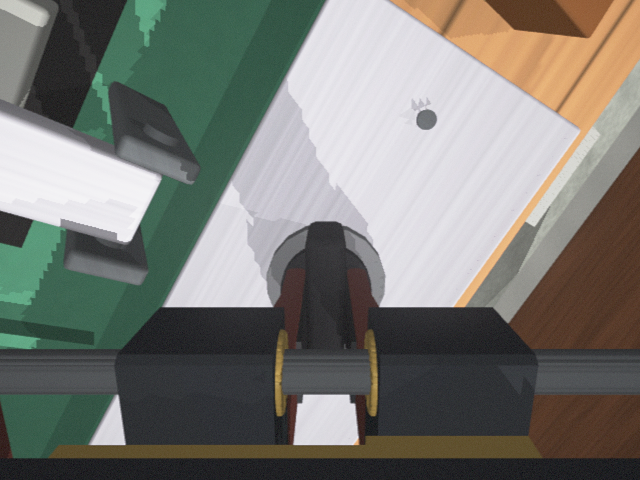

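The bar sits square between the pads, with its tip at (325,225), so the key has turned with the gripper. I'll nudge it to the hard stop, bring it back and release.

Run:
```python
from helpers import *
j1=np.array(get_joint_pos());b=j1[5]-1.036
def turn(t):
    j=j1.copy();j[5]=b+t;movej(j)
turn(1.07);wait(.15);print(get_ft_torque())
for t in(.6,.2,0.0):turn(t)
command_gripper(1.0)
movel(keyp(.16),v=.12)
wait(.3);print(get_time(),get_ft_force())
i=read_camera("wrist");s=read_camera("scene")[115:335,200:440]
s=cv2.resize(s,(524,480));cv2.imwrite("pics/end.png",cv2.resize(np.hstack([i,s])[...,::-1],(800,330)))
```

```text
[-0.6856  0.0263  0.0753]
21.2833 [ 0.183  -0.3843 -0.1225]
```

View pics/end.png

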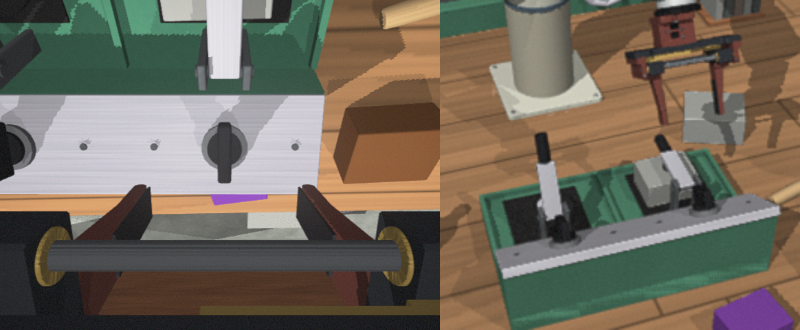

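The key is back at rest, upright at (225,152). The left arm is down on the stone, the right arm is up and the gripper is clear. The torque jump at 1.07 rad confirms the key reached its stop.

```bash
python3 -c "
from station import *
print(job_done())"
```

```text
the job is handed in; nothing more can be done
None
```

The job is handed in: the left hold-down arm is down on the stone, its key was twisted to the stop and is back at rest, and the idle station was left alone; no pass/fail verdict was returned.

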